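# Clamp the blue test cell into the contact stand

## Robot

A 6-joint arm with a two-finger parallel gripper is mounted at the origin on the work surface. World frame = base frame: x ahead of the robot, y to its left, z up, the work surface at z = 0. Lengths are in mm, angles in degrees, forces in N, time in s.
With the tool pointing down it reaches from about 300 to 850 mm from the base axis. Payload 4.2 kg.
Tool frame: the origin (TCP) lies midway between the tips of the shut fingers; the grasp point (between the pads) lies 19 mm behind it (env.grasp_offset is the distance from the TCP to the grasp point, in mm); z points along the fingers, y is the line along which they close (so a half turn about z gives the same grasp; the last joint's range is limited). The gripper opens to 91 mm and grips with 3 to 60 N. Pads are 32 mm wide; open, the fingers measure 118 mm over their backs; the gripper's body (76 mm by 178 mm) begins 60 mm behind the grasp point.
Start: joints at [-69.385, 18.312, 89.639, -0, 72.044, -1.146], TCP at [213.177, -534.04, 213.976] pointing down, gripper open.
Joint ranges: [-177.97, 177.97], [-48.28, 115.42], [12.27, 149.76], [-77.06, 257.06], [2.81, 150.46], [-146.56, 146.56]. Speed limits (degrees/s): [147.25, 147.25, 180, 180, 180, 180].

## Interface

Orientations are given as [roll, pitch, yaw] about the fixed x, y, z axes, in that order (R = Rz(yaw) Ry(pitch) Rx(roll)).
In Python, from workcell import env, optics gives the robot as it stands. The module is installed in compiled form; this text tells all that it offers.
- The arm moves only by the tool send_rows, never from a script. Its argument "targets" is a list that holds one entry, the list of rows, each a list of 7 numbers: the turn, a rotation vector about the world's x, y, z scaled (see below), then the shift along the world's x, y, z scaled (see below), then the closure, from -1 (fully open) to 1 (shut). In form: [[[rx, ry, rz, x, y, z, gripper], ...]]. A call has 1 to 12 rows; each row shifts and turns the commanded pose from where the row before left it; what a row does not reach is not made up. The controller multiplies each number of a shift by 0.2 m and each number of a turn by pi/2 rad. A row lasts 1/10 s, in which the tool goes at most 50 mm and 8.59 degrees, less where a joint would pass 70% of its speed; a pose out of reach is approached as far as the arm can. A call with a number of a shift or a turn outside -1 to 1 is refused whole. A call with a gripper value outside its range is refused whole. The fingers move at their own pace and stop on an object; "grip_force" is the grip in N (left out, the last holds). Time passes only in rows, so rows that do not move let the fingers close. It gives the time, the measured TCP pose, the force, the opening and the grip force at its end, in the units of the state.
- env.state(): the state, without advancing time (a new reading comes with each control period).
- optics.grab_frame(name): name is "scene" or "top"; returns (picture, depth): 384x512x3 uint8, red, green, blue; 384x512 float32, mm along the optical axis (not along the pixel's ray), 0 where there is no reading.
- optics.camera_info(name): a dict with "camera_matrix" (3x3 intrinsics, pixels), "R" (3x3) and "t" (3): a world point X has camera coordinates R X + t. Camera axes: x right, y down, z forward; pixel columns grow to the right and rows downward; lengths in mm; the calibration is good to about 2 mm. A picture is of the moment at which its call begins. camera_info takes no time and is no camera call.
- env.job_done(): hands the job in; it is judged then, once.
Trained networks look in the newest picture that a camera, given by its name, has taken for a name from the list of things; names that differ only in an ending like _2 or _b are one class to them, and where a whole thing is asked for, a point or a joint stands for the part that bears it (a point fixed in the world has none). Each returns a list of dicts, best first, with "conf" (0 to 1); they miss things now and then, are a little off and sometimes report something else, mostly with a low value. They report only what shows in the picture. A call takes as long as a camera call.
- optics.silhouettes(camera, name): "mask" (384x512 bool, what is visible of it) and "at" ([column, row] in pixels, amid what is visible of it).
- optics.place_of(camera, name): "at" ([column, row] in pixels: a listed point, or the origin of a listed thing).
The state is a dict: "time_s": time; "qpos": joint angles; "qvel": joint speeds; "effort": joint torques, N m; "ee_pos": TCP position; "ee_rot": TCP orientation; "force": force on the tool from outside, world axes, zero at the start; "torque": the same for the moment, N m; "gripper_width": finger opening in mm; "gripper_force": force on a finger pad.
Only numpy, scipy, OpenCV 4.12 (cv2) and the standard library are available. Lean on these libraries where they do the work, as an engineer would, in place of code of your own. Each camera call takes 0.05 s, during which the arm holds its last target. There are 200 camera calls.

## Task

Take the test cell with the blue lid out of the storage rack, where only its brass ends are free, and stand it upright near the middle of the black rubber mat. Let go, take it again by its broad sides, and stand it down in the nest of the test stand between the two purple heads, brass ends facing the heads, with the cam lever still open. Let go, then push the red-knobbed cam lever through its quarter turn to its end stop so that it lies across the cell; leave the other cells, flask, beaker, jar and spatula where they are.

Things in the scene. Friction and masses are not known exactly. Their poses are not given: they have to be found in the camera images.
- cell_blue: The test cell to clamp: upright block 50 mm (its x) by 34 mm (y) by 70 mm high, 0.13 to 0.25 kg, grey with brass plates on its short ends (+x, -x) and a blue lid (top 14 mm). Origin at the centre of its underside, z up; both ends alike. In the rack it can be held only by its brass ends, 50 mm apart; in the test stand only by its broad sides, 34 mm apart.
- cell_yellow: A like cell with a yellow lid, loose in another bay of the rack; must stay. Origin at the centre of its underside.
- cell_green: A like cell with a green lid, loose in another bay of the rack; must stay. Origin at the centre of its underside.
- rack: White storage rack, fixed: floor 6 mm thick, 56 mm (x) by 152 mm (y); four upright walls 8 mm thick, 44 mm long in x, up to 82 mm above the table, 6 mm above the cells' tops. They make three bays 40 mm wide side by side along y, centred at y = -48, 0 and 48 mm, open at both x ends; cells stand with their x along the rack's x. Origin at the centre of its underside.
- mat: Black rubber mat, fixed, 120 mm square and 3 mm thick: the place to set the cell down for the change of grip. Origin at the centre of its underside.
- stand: Test stand, fixed: dark steel base 120 mm (x) by 190 mm (y), 10 mm thick. Two purple contact heads stand at its +y and -y sides, each 46 mm (x) by 56 mm (y), up to 90 mm above the table, 58 mm apart. Between them lies the nest, bounded in x by two low aluminium guides 42 mm apart, 12 mm above the base. Origin at the centre of its underside, z up.
- nest (a point): Centre of the nest's floor, on the stand's base 10 mm above the table, axes as the stand's. The seated cell has its underside centre here, 4 mm play all round, with its x axis along the stand's y (either way); its top is then at 80 mm.
- lever (a joint): Cam lever angle in rad, about the vertical axis at lever_pivot, counter-clockwise from above: 0 = open, the lever points to the stand's -x beside the nest; 1.571 = end stop, it points to the stand's -y, across the top of the seated cell. Starts at 0 to 0.3; stays where it is left; friction about 0.25 N m (2 to 3 N at the knob).
- lever_pivot (a point): Lever's axis on top of the +y head: x = 0, y = 60 mm in the stand's frame, 97 mm above the table; axes as the stand's. The lever is a steel bar 16 mm wide, underside at 92 mm and top at 102 mm above the table; a rubber foot beneath it, 60 mm from the pivot, reaches down to 83 mm, 3 mm above the seated cell.
- lever_knob (a point): Upright red knob at the lever's end, 18 mm in diameter, from 102 to 137 mm above the table, 108 mm from the pivot; this point is on its axis at 121 mm. Its own x axis points along the lever towards the pivot.
- flask: Loose pink conical flask, 82 mm across and 124 mm high; leave alone. Origin at the centre of its underside.
- beaker: Loose glass beaker, 60 mm across and 70 mm high; leave alone. Origin at the centre of its underside.
- vial: Loose amber jar with a black cap, 36 mm across and 60 mm high; leave alone. Origin at the centre of its underside.
- spatula: Loose steel laboratory spatula, 150 mm long (its x), 10 mm wide, 6 mm high, lying beyond the stand; leave alone. Origin at the middle of its underside.

How it is judged (in metres and radians):
On the way, in this order (a step that is already met when the one before it is completed fails the run):
1. the blue cell stands upright and released on the mat (underside centre within 60 mm of the mat's centre) (horizontal distance between cell_blue and mat below 0.06 m and height (world z) of cell_blue below 0.006 m and angle between cell_blue's own z axis and vertical below 0.1 rad and contact force between cell_blue and the fingers below 0.1 N and linear speed of cell_blue below 0.02 m/s), for 0.2 s.
2. the blue cell stands released in the nest with the lever still open (below 0.5 rad) (horizontal distance between cell_blue and nest below 0.008 m and z of cell_blue in the frame of nest below 0.003 m and angle between the x axis of cell_blue and the y axis of stand, either way round below 0.25 rad and angle between cell_blue's own z axis and vertical below 0.1 rad and contact force between cell_blue and the fingers below 0.1 N and value of joint lever below 0.5 rad), for 0.2 s.
At the end, for the whole second after the job is handed in: The lever is at its end stop (within 0.07 rad, at rest) and the blue cell stands at rest in the nest: underside within 8 mm of the nest's centre and 3 mm of its floor, brass ends facing the heads within 0.25 rad, upright within 0.1 rad (value of joint lever above 1.5 rad and velocity of joint lever below 0.05 rad/s and horizontal distance between cell_blue and nest below 0.008 m and z of cell_blue in the frame of nest below 0.003 m and angle between the x axis of cell_blue and the y axis of stand, either way round below 0.25 rad and angle between cell_blue's own z axis and vertical below 0.1 rad and linear speed of cell_blue below 0.02 m/s); the robot touches nothing.
It fails at once if another cell is moved more than 15 mm (distance of any of cell_yellow, cell_green from where it was at the start of the episode above 0.015 m).
It fails at once if the flask, beaker, jar or spatula is moved more than 30 mm (distance of any of flask, beaker, vial, spatula from where it was at the start of the episode above 0.03 m).
It also fails if it takes over 72 s, if anything falls off the work surface, if the arm or the gripper's body presses on something with over 40 N, if the wrist force passes 120 N, or if a joint passes its speed limit or range.

## Working session

There is one attempt and no reset: what is moved stays moved. The work goes in short steps, Python scripts to look and compute and a tool call to move; the robot and the scene stay as the last step left them, time stands still between calls to the robot, and variables do not carry over. Pictures are saved under pics/ and viewed, at most 10 in all, crops included, and the job is handed in when it is done.

Besides the shell and the picture viewer there is one more tool, called after ">>>" by a JSON object that holds its "method" and its "body", one argument or row to a line. send_rows: Moves the arm, as the interface text tells. Its arguments: {"type":"object","properties":{"targets":{"type":"array"},"grip_force":{"type":"number"}},"required":["targets"]}

```bash
mkdir -p pics; cat > h.py <<'E'
import numpy as np,cv2
from workcell import env,optics
def cam(n):
    c=optics.camera_info(n);return [np.array(c[k],float) for k in("camera_matrix","R","t")]
def ray(n,uv,z):  # world point on pixel ray at height z
    K,R,t=cam(n);d=R.T@np.linalg.inv(K)@np.array([uv[0],uv[1],1.]);o=-R.T@t
    return o+d*(z-o[2])/d[2]
def cloud(n,depth,mask=None):
    K,R,t=cam(n);m=(depth>0) if mask is None else mask&(depth>0)
    v,u=np.nonzero(m);d=depth[v,u];p=np.linalg.inv(K)@np.stack([u*d,v*d,d]);return (R.T@(p-t[:,None])).T
def save(n,f):
    p,d=optics.grab_frame(n);cv2.imwrite('pics/'+f,p[:,:,::-1]);return p,d
E
python3 - <<'E'
from h import *
np.set_printoptions(precision=1,suppress=True)
s=env.state();print(s['ee_pos'],s['ee_rot'],s['gripper_width'],env.grasp_offset)
for n in("top","scene"):
    p,d=save(n,n+'0.png');K,R,t=cam(n);print(n,-R.T@t)
    for k in("cell_blue","cell_yellow","cell_green","rack","mat","stand","lever","flask","beaker","vial","spatula"):
        r=optics.silhouettes(n,k)
        for q in r[:1]:
            c=cloud(n,d,q["mask"]);
            if len(c)<5: continue
            zt=np.percentile(c[:,2],97);tp=c[c[:,2]>zt-8];b=cv2.minAreaRect(tp[:,:2].astype(np.float32))
            print(k,round(q["conf"],2),q["at"],len(c),zt,np.array(b[0]),np.array(b[1]),b[2])
    for k in("nest","lever_pivot","lever_knob","mat","stand","rack","cell_blue"):
        z=dict(nest=10,lever_pivot=97,lever_knob=121).get(k,0 if k!="cell_blue" else 6)
        for q in optics.place_of(n,k)[:1]: print('pt',k,q["conf"],q["at"],ray(n,q["at"],z))
E
```

```text
[ 213.  -533.6  213.1] [-179.9   -0.    21.8] 91.41405925383023 18.8
top [ 494.8  -11.9 1172.1]
cell_blue 0.75 [382.2, 224.4] 352 79.5203626060257 [ 489.7 -312.9] [39.5 49.1] 89.39997863769531
cell_yellow 0.89 [341.5, 224.5] 341 79.00508026328845 [ 488.7 -216.3] [49.6 38.7] 0.43614891171455383
cell_green 0.55 [365.6, 223.5] 292 79.24212905678554 [ 489.2 -267. ] [34.5 46.8] 89.24158477783203
rack 0.63 [354.9, 221.2] 446 84.43644351982888 [ 488.8 -266.5] [ 42.8 152. ] 1.0164979696273804
mat 0.73 [198.4, 122.0] 190 8.58009323138265 [753.2 124.4] [148.4   8.8] 0.7351247668266296
stand 0.85 [167.8, 181.4] 3852 104.35916339007595 [556.9 247.5] [129.7  26.2] 12.570663452148438
lever 0.92 [144.4, 194.3] 483 137.2604440607541 [502.6 232.2] [15.9 17. ] 36.49774169921875
flask 0.65 [277.0, 127.9] 839 125.33079016529207 [732.5 -61.5] [34.  34.8] 40.3443603515625
beaker 0.84 [323.3, 277.4] 530 70.9293886619311 [ 364.5 -171.9] [58.4 56.4] 89.34199523925781
spatula 0.51 [353.6, 221.9] 308 84.5113960186021 [ 490.2 -265.3] [ 41.9 150.1] 1.730043649673462
pt nest 0.86 [169.5, 180.4] [605.6 201.4  10. 
[... 1045 characters left out ...]
.9503619356538 [733.7 -59.7] [35.  34.7] 86.96680450439453
beaker 0.74 [238.6, 144.8] 528 69.4311047103618 [ 364.6 -171. ] [59.5 56.5] 35.483192443847656
vial 0.78 [312.1, 174.5] 301 60.33422566241008 [377.8  58.3] [29.3 29.9] 89.3868408203125
spatula 0.85 [252.8, 301.9] 369 6.7959399766835515 [754.2 125. ] [149.3  12.2] 1.111325979232788
pt nest 0.66 [327.4, 261.6] [606.4 205.2  10. ]
pt lever_pivot 0.89 [361.1, 244.3] [609.8 260.   97. ]
pt lever_knob 0.86 [365.6, 200.4] [511.5 232.2 121. ]
pt mat 0.77 [246.2, 201.2] [523.1 -44.6   0. ]
pt stand 0.97 [320.0, 265.4] [615.6 194.    0. ]
pt rack 0.83 [186.8, 166.3] [ 484.4 -265.8    0. ]
pt cell_blue 0.67 [170.4, 160.6] [ 493.8 -316.9    6. ]
```

View pics/top0.png

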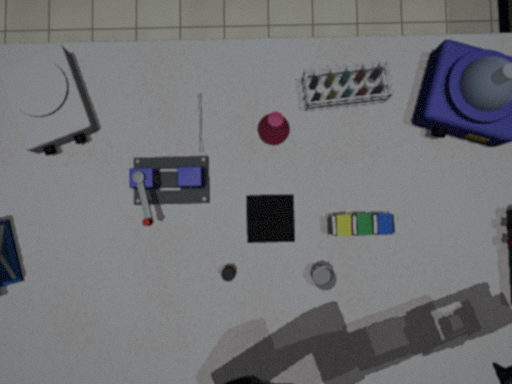

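View pics/scene0.png

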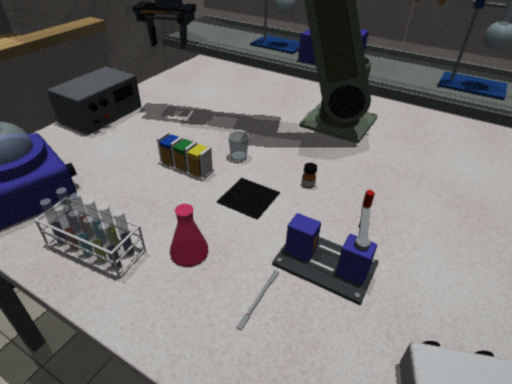

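```bash
python3 - <<'E'
from h import *
np.set_printoptions(precision=1,suppress=True)
for n in("top","scene"):
    p,d=optics.grab_frame(n);c=cloud(n,d);col=p[d>0].astype(int)
    def box(name,m):
        q=c[m][:,:2].astype(np.float32);
        if len(q)>5:
            b=cv2.minAreaRect(q);print(n,name,len(q),np.array(b[0]),np.array(b[1]),b[2])
    r,g,b=col.T;st=(abs(c[:,0]-605)<110)&(abs(c[:,1]-200)<120)
    box('heads+y',st&(abs(c[:,2]-90)<4)&(c[:,1]>205)&(r-g>25)&(b-g>25))
    box('head-y',st&(abs(c[:,2]-90)<4)&(c[:,1]<195))
    box('base',st&(abs(c[:,2]-10)<4))
    box('guides',st&(abs(c[:,2]-22)<4)&(abs(c[:,1]-200)<40))
    k=(abs(c[:,0]-490)<60)&(abs(c[:,1]+265)<90)
    for nm,mm in(('blue',(b-r>50)&(b-g>30)),('yellow',(r-b>60)&(g-b>50)),('green',(g-r>30)&(g-b>15))):
        box(nm,k&mm&(c[:,2]>68))
    if n=="scene":box('mat',(abs(c[:,2]-3)<4)&(col.max(1)<60)&(abs(c[:,0]-505)<90)&(abs(c[:,1]+48)<90))
E
```

```text
top head-y 429 [608.8 142.3] [54.8 45.4] 89.86335754394531
top base 2043 [607.1 197. ] [211.7 192.1] 1.441879153251648
top guides 98 [607.5 196.6] [53.2 64.9] 0.9529401659965515
top blue 287 [ 490.8 -315.6] [34.9 46.9] 89.38273620605469
top yellow 268 [ 488.8 -219.3] [31.8 44.5] 89.06797790527344
top green 296 [ 489.2 -267.1] [34.4 46.8] 89.16407012939453
scene head-y 459 [608.8 143.5] [47.8 55.7] 0.35628968477249146
scene base 2334 [615.7 202.2] [148.2 211.2] 15.832815170288086
scene guides 189 [608.6 200.9] [77.4 54.9] 89.53028869628906
scene blue 112 [ 491.7 -317. ] [51.3 35.8] 5.1019606590271
scene yellow 130 [ 490.3 -220.7] [53.8 38.8] 12.933483123779297
scene green 119 [ 490.  -269.1] [52.7 34.6] 7.819026470184326
scene mat 1369 [507.6 -47.7] [118.4 119.4] 89.98506927490234
```

The pictures agree with the networks. In the top view the rack is at about (362,223) with blue as the rightmost lid at (384,223), the mat is at (270,218), the stand at (171,180) and the red knob at (147,221). The scene view shows the same layout and nothing between the rack and the mat. I'm moving above the blue cell now.

>>> {"method": "send_rows", "body": {
  "targets": [
    [[0,0,0.0758,0.139,0.109,-0.032,-1],[0,0,0.0758,0.139,0.109,-0.032,-1],[0,0,0.0758,0.139,0.109,-0.032,-1],[0,0,0.0758,0.139,0.109,-0.032,-1],[0,0,0.0758,0.139,0.109,-0.032,-1],[0,0,0.0758,0.139,0.109,-0.032,-1],[0,0,0.0758,0.139,0.109,-0.032,-1],[0,0,0.0758,0.139,0.109,-0.032,-1],[0,0,0.0758,0.139,0.109,-0.032,-1],[0,0,0.0758,0.139,0.109,-0.032,-1],[0,0,0,0,0,0,-1],[0,0,0,0,0,0,-1]]
  ],
  "grip_force": 30
}}

```text
time_s: 3.2
ee_pos: [491.4, -315.6, 149.7]
ee_rot: [-180.0, 0.0, 90.0]
force: [-0.8, -0.2, 0.1]
gripper_width: 90.9
gripper_force: 0.0
```

>>> {"method": "send_rows", "body": {
  "targets": [
    [[0,0,0,0,0,-0.15,-1],[0,0,0,0,0,-0.15,-1],[0,0,0,0,0,-0.15,-1],[0,0,0,0,0,-0.1,-1],[0,0,0,0,0,-0.05,-1],[0,0,0,0,0,0,-1],[0,0,0,0,0,0,1],[0,0,0,0,0,0,1],[0,0,0,0,0,0,1],[0,0,0,0,0,0,1],[0,0,0,0,0,0,1],[0,0,0,0,0,0,1]]
  ]
}}

```text
time_s: 4.4
ee_pos: [490.7, -315.8, 30.2]
ee_rot: [-179.9, -0.0, 90.0]
force: [-2.1, -0.2, 4.0]
gripper_width: 49.8
gripper_force: 30.0
```

Width is 49.8 mm, so the cell is held by its brass ends. I'm lifting it straight up.

>>> {"method": "send_rows", "body": {
  "targets": [
    [[0,0,0,0,0,0.05,1],[0,0,0,0,0,0.1,1],[0,0,0,0,0,0.15,1],[0,0,0,0,0,0.15,1],[0,0,0,0,0,0.15,1],[0,0,0,0,0,0,1]]
  ]
}}

```text
time_s: 5.0
ee_pos: [493.7, -317.6, 154.7]
ee_rot: [179.5, 0.3, 90.0]
force: [-0.4, -0.8, -1.8]
gripper_width: 49.8
gripper_force: 30.0
```

```bash
python3 - <<'E'
from h import *
s=env.state();print(s['ee_pos'],s['force'],s['gripper_width'])
p,d=save("scene","s1.png")
for k in("cell_blue","cell_green","cell_yellow"):
    for q in optics.place_of("scene",k)[:2]:print(k,q)
E
```

```text
[ 493.73368715 -317.61691427  154.74102893] [-0.35487002 -0.79796657 -1.83654801] 49.78356338766697
cell_blue {'at': [164.0, 123.5], 'conf': 0.63}
cell_blue {'at': [199.8, 170.9], 'conf': 0.34}
cell_green {'at': [183.9, 165.6], 'conf': 0.69}
```

>>> {"method": "send_rows", "body": {
  "targets": [
    [[0,0,-0.0909,0.0075,0.122,0,1],[0,0,-0.0909,0.0075,0.122,0,1],[0,0,-0.0909,0.0075,0.122,0,1],[0,0,-0.0909,0.0075,0.122,0,1],[0,0,-0.0909,0.0075,0.122,0,1],[0,0,-0.0909,0.0075,0.122,0,1],[0,0,-0.0909,0.0075,0.122,0,1],[0,0,-0.0909,0.0075,0.122,0,1],[0,0,-0.0909,0.0075,0.122,0,1],[0,0,-0.0909,0.0075,0.122,0,1],[0,0,-0.0909,0.0075,0.122,0,1],[0,0,0,0,0,0,1]]
  ]
}}

```text
time_s: 6.4
ee_pos: [506.6, -45.2, 148.3]
ee_rot: [-179.9, 0.2, 0.1]
force: [-0.6, -0.8, -1.6]
gripper_width: 49.8
gripper_force: 30.0
```

>>> {"method": "send_rows", "body": {
  "targets": [
    [[0,0,0,0,0,-0.1,1],[0,0,0,0,0,-0.15,1],[0,0,0,0,0,-0.15,1],[0,0,0,0,0,-0.1,1],[0,0,0,0,0,-0.05,1],[0,0,0,0,0,-0.03,1],[0,0,0,0,0,0,1],[0,0,0,0,0,0,1]]
  ]
}}

```text
time_s: 7.2
ee_pos: [508.4, -47.9, 34.6]
ee_rot: [180.0, -0.1, 0.0]
force: [0.1, 0.4, -2.5]
gripper_width: 49.8
gripper_force: 30.0
```

>>> {"method": "send_rows", "body": {
  "targets": [
    [[0,0,0,0,0,-0.02,1],[0,0,0,0,0,-0.01,1],[0,0,0,0,0,0,1],[0,0,0,0,0,0,1]]
  ]
}}

```text
time_s: 7.6
ee_pos: [507.7, -47.6, 28.1]
ee_rot: [180.0, -0.0, -0.0]
force: [-0.3, -0.3, -2.1]
gripper_width: 49.9
gripper_force: 30.0
```

>>> {"method": "send_rows", "body": {
  "targets": [
    [[0,0,0,0,0,-0.005,1],[0,0,0,0,0,-0.003,1],[0,0,0,0,0,0,1]]
  ]
}}

```text
time_s: 7.9
ee_pos: [508.0, -47.7, 27.2]
ee_rot: [180.0, -0.1, -0.0]
force: [-1.6, 0.3, 4.6]
gripper_width: 50.1
gripper_force: 30.0
```

>>> {"method": "send_rows", "body": {
  "targets": [
    [[0,0,0,0,0,0,-1],[0,0,0,0,0,0,-1],[0,0,0,0,0,0,-1],[0,0,0,0,0,0,-1],[0,0,0,0,0,0,-1],[0,0,0,0,0,0.15,-1],[0,0,0,0,0,0.15,-1],[0,0,0,0,0,0.15,-1],[0,0,0,0,0,0.15,-1],[0,0,0,0,0,0,-1],[0,0,0,0,0,0,-1]]
  ]
}}

```text
time_s: 9.0
ee_pos: [507.7, -47.6, 146.6]
ee_rot: [180.0, -0.0, -0.0]
force: [-0.5, 0.1, -0.0]
gripper_width: 91.0
gripper_force: 0.0
```

```bash
python3 - <<'E'
from h import *
np.set_printoptions(precision=1,suppress=True)
s=env.state();print(s['ee_pos'],s['force'],s['gripper_width'])
p,d=save("scene","s2.png")
for q in optics.silhouettes("scene","cell_blue")[:2]:
    c=cloud("scene",d,q["mask"]);tp=c[(c[:,2]>66)&(c[:,2]<90)];print(q["conf"],q["at"],len(tp))
    if len(tp)>5:
        b=cv2.minAreaRect(tp[:,:2].astype(np.float32));print(np.percentile(c[:,2],[2,97]),b)
E
```

```text
[507.7 -47.6 146.6] [-0.5  0.1 -0. ] 90.98546412257815
0.84 [247.3, 186.6] 196
[ 7.2 73.6] ((513.2137451171875, -45.85993194580078), (33.367977142333984, 48.38393783569336), 0.22219981253147125)
```

View pics/s2.png

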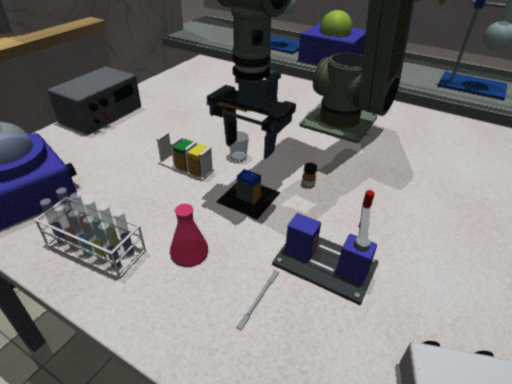

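The cell stands upright and released on the mat at pixel (249,187). Next I turn 90° and take it by its broad sides, gripping high.

>>> {"method": "send_rows", "body": {
  "targets": [
    [[0,0,0.0909,0,0,0,-1],[0,0,0.0909,0,0,0,-1],[0,0,0.0909,0,0,0,-1],[0,0,0.0909,0,0,0,-1],[0,0,0.0909,0,0,0,-1],[0,0,0.0909,0,0,0,-1],[0,0,0.0909,0,0,0,-1],[0,0,0.0909,0,0,0,-1],[0,0,0.0909,0,0,0,-1],[0,0,0.0909,0,0,0,-1],[0,0,0.0909,0,0,0,-1],[0,0,0,0,0,0,-1]]
  ]
}}

```text
time_s: 10.3
ee_pos: [506.8, -47.5, 144.8]
ee_rot: [-179.8, -0.0, 90.0]
force: [0.6, -0.0, 0.4]
gripper_width: 91.5
gripper_force: 0.0
```

>>> {"method": "send_rows", "body": {
  "targets": [
    [[0,0,0,0,0,-0.13,-1],[0,0,0,0,0,-0.15,-1],[0,0,0,0,0,-0.15,-1],[0,0,0,0,0,-0.08,-1],[0,0,0,0,0,0,-1],[0,0,0,0,0,0,-1],[0,0,0,0,0,0,1],[0,0,0,0,0,0,1],[0,0,0,0,0,0,1],[0,0,0,0,0,0,1],[0,0,0,0,0,0,1],[0,0,0,0,0,0,1]]
  ]
}}

```text
time_s: 11.5
ee_pos: [507.7, -47.6, 44.5]
ee_rot: [180.0, 0.0, 90.0]
force: [-0.4, -0.2, -0.3]
gripper_width: 46.1
gripper_force: 0.0
```

>>> {"method": "send_rows", "body": {
  "targets": [
    [[0,0,0,0,0,0,1],[0,0,0,0,0,0,1],[0,0,0,0,0,0,1],[0,0,0,0,0,0.03,1],[0,0,0,0,0,0.1,1],[0,0,0,0,0,0.15,1],[0,0,0,0,0,0.15,1],[0,0,0,0,0,0.15,1],[0,0,0,0,0,0,1],[0,0,0,0,0,0,1]]
  ]
}}

```text
time_s: 12.5
ee_pos: [507.1, -47.6, 160.2]
ee_rot: [-180.0, -0.0, 90.0]
force: [-0.4, 0.9, -2.6]
gripper_width: 34.1
gripper_force: 29.7
```

>>> {"method": "send_rows", "body": {
  "targets": [
    [[0,0,0,0.05,0.124,0,1],[0,0,0,0.05,0.124,0,1],[0,0,0,0.05,0.124,0,1],[0,0,0,0.05,0.124,0,1],[0,0,0,0.05,0.124,0,1],[0,0,0,0.05,0.124,0,1],[0,0,0,0.05,0.124,0,1],[0,0,0,0.05,0.124,0,1],[0,0,0,0.05,0.124,0,1],[0,0,0,0.05,0.124,0,1],[0,0,0,0,0,0,1],[0,0,0,0,0,0,1]]
  ]
}}

```text
time_s: 13.7
ee_pos: [606.3, 200.1, 157.8]
ee_rot: [-179.7, 0.1, 90.0]
force: [-0.5, 0.6, -2.4]
gripper_width: 34.0
gripper_force: 29.8
```

```bash
python3 - <<'E'
from h import *
np.set_printoptions(precision=1,suppress=True)
s=env.state();print(s['ee_pos'],s['force'],s['gripper_width'])
p,d=optics.grab_frame("scene")
x=p[150:342,230:486,::-1];cv2.imwrite('pics/s3.png',cv2.resize(x,None,fx=3,fy=3,interpolation=2))
c=cloud("scene",d)
m=(c[:,2]>82)&(c[:,2]<94)&(abs(c[:,0]-608)<45)
col=p[d>0].astype(int);pur=(col[:,2]-col[:,1]>40)&(col[:,0]-col[:,1]>10)
for lo,hi in((100,180),(220,310)):
    q=c[m&pur&(c[:,1]>lo)&(c[:,1]<hi)]
    if len(q)>9: print(lo,len(q),np.percentile(q,[1,99],axis=0))
for q in optics.silhouettes("scene","cell_blue")[:1]:
    c=cloud("scene",d,q["mask"]);print(q["conf"],q["at"],len(c),np.percentile(c,[2,50,98],axis=0))
E
```

```text
[606.3 200.1 157.8] [-0.5  0.6 -2.4] 33.994899529651846
0.73 [334.2, 222.0] 530 [[595.9 176.9 117.9]
 [623.9 211.1 139.3]
 [625.8 225.7 178.9]]
```

View pics/s3.png

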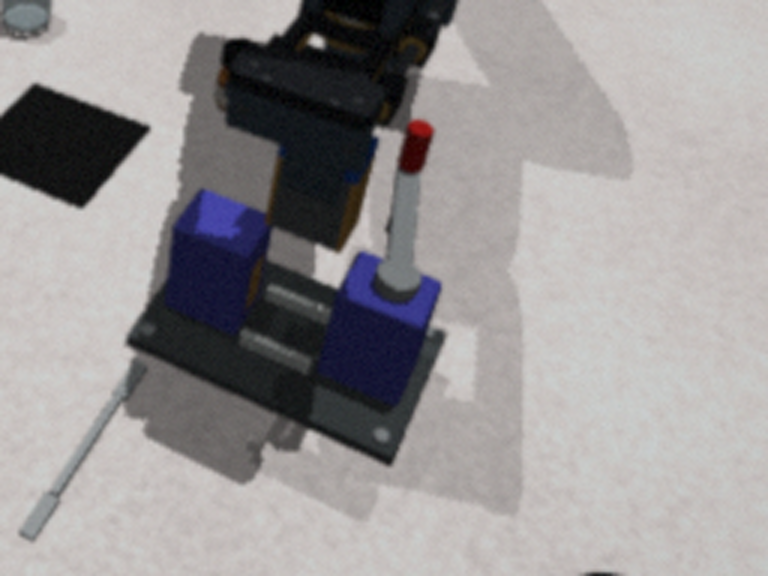

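```bash
python3 - <<'E'
from h import *
np.set_printoptions(precision=1,suppress=True)
for n in("scene","top"):
    p,d=optics.grab_frame(n);c=cloud(n,d)
    if n=="scene": m=(c[:,2]>35)&(c[:,2]<82)&(abs(c[:,0]-632)<7)
    else: m=(abs(c[:,2]-90)<5)&(abs(c[:,0]-608)<30)
    for lo,hi in((100,190),(215,310)):
        q=c[m&(c[:,1]>lo)&(c[:,1]<hi)]
        if len(q)>9: print(n,lo,len(q),np.percentile(q,[1,99],axis=0)[:,:2].ravel())
    if n=="scene":
        g=c[(abs(c[:,2]-22)<2.5)&(abs(c[:,1]-200)<25)&(abs(c[:,0]-608)<50)];print(np.histogram(g[:,0],bins=np.arange(570,650,4)))
print(env.state()['ee_pos'])
E
```

```text
scene 100 437 [626.7 117.  632.9 171.4]
scene 215 515 [627.6 230.6 631.6 285. ]
(array([ 0,  0,  9, 29, 21,  0,  0,  0,  0,  0,  0,  0,  0,  0, 11, 33, 24,
        0,  0]), array([570, 574, 578, 582, 586, 590, 594, 598, 602, 606, 610, 614, 618,
       622, 626, 630, 634, 638, 642, 646]))
top 100 450 [586.4 115.1 631.1 169.8]
[607.1 199.3 159.8]
```

The scene camera shows the cell centred between the heads and guides to within about 1 mm, so I'm lowering it.

>>> {"method": "send_rows", "body": {
  "targets": [
    [[0,0,0,0,0,-0.1,1],[0,0,0,0,0,-0.1,1],[0,0,0,0,0,-0.1,1],[0,0,0,0,0,-0.06,1],[0,0,0,0,0,-0.04,1],[0,0,0,0,0,-0.04,1],[0,0,0,0,0,-0.03,1],[0,0,0,0,0,-0.02,1],[0,0,0,0,0,0,1]]
  ]
}}

```text
time_s: 14.8
ee_pos: [607.5, 200.3, 62.1]
ee_rot: [-180.0, 0.0, 90.0]
force: [-0.6, -1.2, -1.9]
gripper_width: 34.0
gripper_force: 29.8
```

>>> {"method": "send_rows", "body": {
  "targets": [
    [[0,0,0,0,0,-0.02,1],[0,0,0,0,0,-0.02,1],[0,0,0,0,0,-0.01,1],[0,0,0,0,0,-0.005,1],[0,0,0,0,0,0,1],[0,0,0,0,0,0,1]]
  ]
}}

```text
time_s: 15.4
ee_pos: [607.7, 200.4, 51.5]
ee_rot: [180.0, -0.0, 90.0]
force: [-0.1, -0.0, -0.5]
gripper_width: 34.0
gripper_force: 29.7
```

>>> {"method": "send_rows", "body": {
  "targets": [
    [[0,0,0,0,0,-0.003,1],[0,0,0,0,0,0,1],[0,0,0,0,0,0,-1],[0,0,0,0,0,0,-1],[0,0,0,0,0,0,-1],[0,0,0,0,0,0,-1],[0,0,0,0,0,0,-1],[0,0,0,0,0,0,-1]]
  ]
}}

```text
time_s: 16.2
ee_pos: [607.7, 200.4, 50.7]
ee_rot: [180.0, -0.0, 90.0]
force: [0.0, -0.1, 0.4]
gripper_width: 78.7
gripper_force: 0.0
```

>>> {"method": "send_rows", "body": {
  "targets": [
    [[0,0,0,0,0,0.1,-1],[0,0,0,0,0,0.15,-1],[0,0,0,0,0,0.15,-1],[0,0,0,0,0,0.15,-1],[0,0,0,0,0,0.1,-1],[0,0,0,0,0,0,1],[0,0,0,0,0,0,1]]
  ]
}}

```text
time_s: 16.9
ee_pos: [607.4, 200.3, 180.3]
ee_rot: [-180.0, 0.0, 90.0]
force: [0.7, -0.2, -0.9]
gripper_width: 78.1
gripper_force: 0.0
```

```bash
python3 - <<'E'
from h import *
np.set_printoptions(precision=1,suppress=True)
s=env.state();print(s['ee_pos'],s['force'],s['gripper_width'])
p,d=optics.grab_frame("scene")
x=p[150:342,230:486,::-1];cv2.imwrite('pics/s4.png',cv2.resize(x,None,fx=3,fy=3,interpolation=2))
c=cloud("scene",d)
for q in optics.silhouettes("scene","cell_blue")[:1]:
    e=cloud("scene",d,q["mask"]);print(q["conf"],len(e),np.percentile(e,[2,50,98],axis=0))
col=p[d>0].astype(int);m=(col[:,0]-col[:,1]>60)&(c[:,2]>100)&(c[:,2]<140)&(abs(c[:,0]-510)<60)&(abs(c[:,1]-235)<60)
print(m.sum(),c[m].mean(0),np.percentile(c[m],[2,98],axis=0))
E
```

```text
[607.4 200.3 180.3] [ 0.7 -0.2 -0.9] 78.11993748913515
0.57 882 [[595.1 177.2  20.3]
 [625.1 202.8  66.5]
 [627.5 225.8  81.3]]
35 [502.8 234.6 136.5] [[494.5 228.  134.7]
 [510.7 240.9 138.3]]
```

View pics/s4.png

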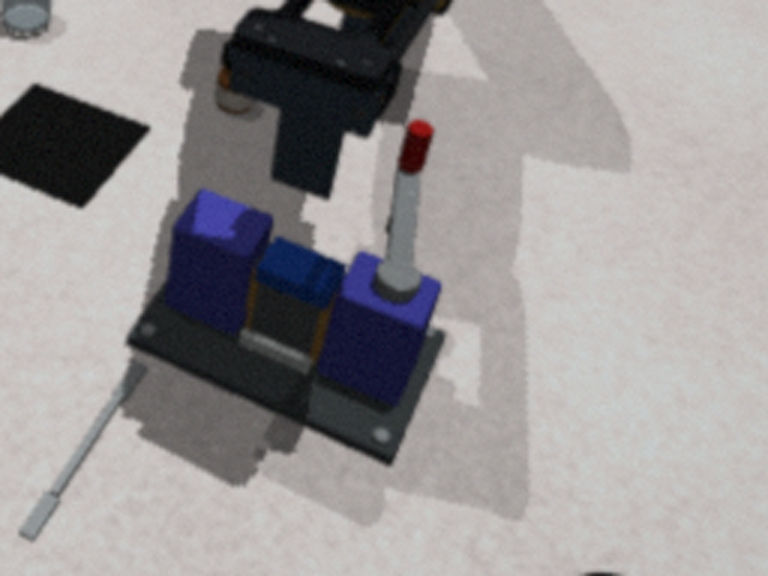

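The cell is seated upright between the guides at about crop pixel (295,295). The lever is still open with its knob at (417,145), about 0.25 rad. Next I shut the fingers, go behind the knob and plan the arc.

>>> {"method": "send_rows", "body": {
  "targets": [
    [[0,0,-0.0841,-0.0565,0.033,0,1],[0,0,-0.0841,-0.0565,0.033,0,1],[0,0,-0.0841,-0.0565,0.033,0,1],[0,0,-0.0841,-0.0565,0.033,0,1],[0,0,-0.0841,-0.0565,0.033,0,1],[0,0,-0.0841,-0.0565,0.033,0,1],[0,0,-0.0841,-0.0565,0.033,0,1],[0,0,-0.0841,-0.0565,0.033,0,1],[0,0,-0.0841,-0.0565,0.033,0,1],[0,0,-0.0841,-0.0565,0.033,0,1],[0,0,0,0,0,0,1],[0,0,0,0,0,0,1]]
  ]
}}

```text
time_s: 18.2
ee_pos: [494.5, 266.1, 179.8]
ee_rot: [180.0, 0.1, 14.5]
force: [-0.0, -0.3, 0.4]
gripper_width: 0.8
gripper_force: 0.0
```

```bash
python3 - <<'E'
from h import *
s=env.state();print(s['ee_pos'],s['ee_rot'],s['gripper_width'],s['qpos'])
pv=np.array([607.5,259.8]);th0=np.radians(14.3)
def P(th,sx):
    u=-np.array([np.cos(th),np.sin(th)]);t=np.array([np.sin(th),-np.cos(th)]);return pv+108*u-sx*t
n=16;ths=np.linspace(th0,np.radians(88),n+1);ss=np.r_[34,28,np.full(n-1,22.5)]
prev=np.array([494.5,266.3]);pt=th0
print(P(th0,34))
for th,sx in zip(np.r_[th0,ths[1:]],ss[0:]):
    q=P(th,sx);dd=np.round((q-prev)/200,4);dr=round((th-pt)/(np.pi/2),4);print([0,0,dr,*dd,0,1],q.round(1));prev=prev+dd*200;pt+=dr*np.pi/2
E
```

```text
[494.48598106 266.11430432 179.81307774] [1.79955169e+02 8.28362351e-02 1.44771610e+01] 0.7644595455617428 [ 2.71293669e+01  1.85116208e+01  9.44690192e+01 -2.77869267e-02
  6.71100067e+01  1.02663002e+02]
[494.44833458 266.07064149]
[0, 0, np.float64(0.0), np.float64(-0.0003), np.float64(-0.0011), 0, 1] [494.4 266.1]
[0, 0, np.float64(0.0512), np.float64(0.0091), np.float64(-0.0739), 0, 1] [496.3 251.3]
[0, 0, np.float64(0.0512), np.float64(0.0162), np.float64(-0.0698), 0, 1] [499.5 237.3]
[0, 0, np.float64(0.0511), np.float64(0.0107), np.float64(-0.043), 0, 1] [501.6 228.7]
[0, 0, np.float64(0.0512), np.float64(0.0142), np.float64(-0.042), 0, 1] [504.5 220.3]
[0, 0, np.float64(0.0512), np.float64(0.0175), np.float64(-0.0407), 0, 1] [508.  212.2]
[0, 0, np.float64(0.0512), np.float64(0.0207), np.float64(-0.0392), 0, 1] [512.1 204.4]
[0, 0, np.float64(0.0512), np.float64(0.0238), np.float64(-0.0374), 0, 1] [516.9 196.9]
[0, 0, np.float64(0.0511), np.float64(0.0268), np.float64(-0.0354), 0, 1] [522.2 189.8]
[0, 0, np.float64(0.0512), np.float64(0.0294), np.float64(-0.0331), 0, 1] [528.1 183.2]
[0, 0, np.float64(0.0512), np.float64(0.0321), np.float64(-0.0306), 0, 1] [534.5 177.1]
[0, 0, np.float64(0.0512), np.float64(0.0344), np.float64(-0.028), 0, 1] [541.4 171.5]
[0, 0, np.float64(0.0512), np.float64(0.0365), np.float64(-0.0251), 0, 1] [548.7 166.4]
[0, 0, np.float64(0.0511), np.float64(0.0385), np.float64(-0.0221), 0, 1] [556.4 162. ]
[0, 0, np.float64(0.0512), np.float64(0.04), np.float64(-0.0189), 0, 1] [564.4 158.2]
[0, 0, np.float64(0.0512), np.float64(0.0415), np.float64(-0.0157), 0, 1] [572.7 155.1]
[0, 0, np.float64(0.0512), np.float64(0.0426), np.float64(-0.0122), 0, 1] [581.2 152.7]
```

>>> {"method": "send_rows", "body": {
  "targets": [
    [[0,0,0,0,0,-0.1,1],[0,0,0,0,0,-0.15,1],[0,0,0,0,0,-0.1,1],[0,0,0,0,0,0,1],[0,0,0.051,0.009,-0.075,0,1],[0,0,0.051,0.016,-0.07,0,1],[0,0,0.051,0.011,-0.043,0,1],[0,0,0.051,0.014,-0.042,0,1],[0,0,0.051,0.0175,-0.041,0,1],[0,0,0.051,0.021,-0.039,0,1],[0,0,0,0,0,0,1]]
  ]
}}

```text
time_s: 19.3
ee_pos: [513.4, 203.8, 111.5]
ee_rot: [180.0, -0.1, 41.8]
force: [-1.1, 0.6, 0.1]
gripper_width: 0.8
gripper_force: 0.0
```

```bash
python3 - <<'E'
from h import *
p,d=optics.grab_frame("scene")
x=p[120:312,230:486,::-1];cv2.imwrite('pics/s5.png',cv2.resize(x,None,fx=3,fy=3,interpolation=2))
E
```

```text
(no output)
```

View pics/s5.png

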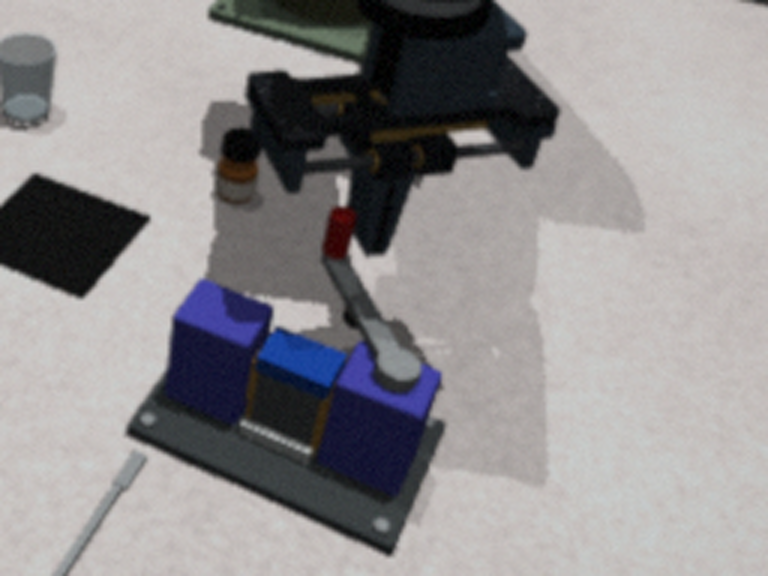

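The lever is turning. The knob is at crop pixel (340,232), touching the shut fingers, and the cell hasn't moved. I'm continuing the arc.

>>> {"method": "send_rows", "body": {
  "targets": [
    [[0,0,0.051,0.024,-0.0375,0,1],[0,0,0.051,0.027,-0.0355,0,1],[0,0,0.051,0.0295,-0.033,0,1],[0,0,0.051,0.032,-0.0305,0,1],[0,0,0.051,0.0345,-0.028,0,1],[0,0,0.051,0.0365,-0.025,0,1],[0,0,0.051,0.0385,-0.022,0,1],[0,0,0.051,0.04,-0.019,0,1],[0,0,0.051,0.035,-0.013,0,1],[0,0,0.051,0.025,-0.008,0,1],[0,0,0,0,0,0,1]]
  ]
}}

```text
time_s: 20.45
ee_pos: [577.4, 154.3, 111.3]
ee_rot: [179.9, -0.0, 87.7]
force: [-0.9, 0.4, 0.2]
gripper_width: 0.8
gripper_force: 0.1
```

```bash
cat > k.py <<'E'
from h import *
s=env.state();print(s['ee_pos'],s['ee_rot'],s['force'])
p,d=optics.grab_frame("scene");c=cloud("scene",d);col=p[d>0].astype(int)
m=(col[:,0]-col[:,1]>60)&(c[:,2]>100)&(c[:,2]<142)&(abs(c[:,0]-590)<50)&(abs(c[:,1]-160)<40)
print(m.sum(),np.percentile(c[m],[2,50,98],axis=0).round(1))
t=m&(c[:,2]>133);print('top',t.sum(),c[t].mean(0).round(1))
for q in optics.silhouettes("scene","cell_blue")[:1]:
    e=cloud("scene",d,q["mask"]);print(q["conf"],np.percentile(e,[2,50,98],axis=0).round(1))
E
python3 k.py
```

```text
[577.43893652 154.29961954 111.30766998] [ 1.79943807e+02 -1.75001273e-02  8.76667705e+01] [-0.88065152  0.36730045  0.1574319 ]Traceback (most recent call last):
  File "k.py", line 5, in <module>
    print(m.sum(),np.percentile(c[m],[2,50,98],axis=0).round(1))
                  ~~~~~~~~~~~~~^^^^^^^^^^^^^^^^^^^^^^^
    return _quantile_unchecked(
        a, q, axis, out, overwrite_input, method, keepdims, weights)
    return _ureduce(a,
                    func=_quantile_ureduce_func,
    ...<5 lines>...
                    overwrite_input=overwrite_input,
                    method=method)
    r = func(a, **kwargs)
    result = _quantile(arr,
                       quantiles=q,
    ...<2 lines>...
                       out=out,
                       weights=wgt)
    slices_having_nans = np.isnan(arr[-1, ...])
                                  ~~~^^^^^^^^^
IndexError: index -1 is out of bounds for axis 0 with size 0
```

```bash
sed -i 's/(col\[:,0\]-col\[:,1\]>60)/(col[:,0]>2*col[:,1]+15)/; s/^p,d=.*;c=/p,d=optics.grab_frame("scene");cv2.imwrite("pics\/k.png",cv2.resize(p[120:312,230:486,::-1],None,fx=3,fy=3));c=/' k.py; python3 k.py
```

```text
[577.30416337 154.21959734 111.22608004] [ 1.79928702e+02 -3.44046257e-03  8.76073893e+01] [-0.6454103  -0.81457723 -0.39957904]
102 [[599.6 147.8 106. ]
 [605.1 155.4 123.9]
 [607.5 161.  136.7]]
top 25 [603.5 153.5 135.6]
0.57 [[601.1 177.1  20.6]
 [625.4 202.8  63.6]
 [627.7 225.9  81.1]]
```

View pics/k.png

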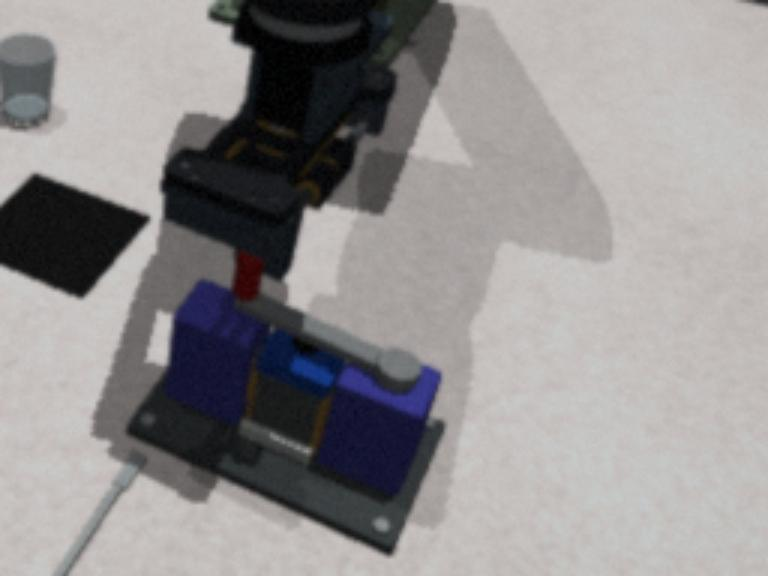

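The lever now lies across the cell, with the knob at crop pixel (247,275), a few degrees short of the stop. I'm creeping in while watching the force.

>>> {"method": "send_rows", "body": {
  "targets": [
    [[0,0,0,0.015,0,0,1],[0,0,0,0.01,0,0,1],[0,0,0,0,0,0,1]]
  ]
}}

```text
time_s: 20.9
ee_pos: [581.6, 153.8, 110.8]
ee_rot: [-180.0, 0.0, 87.7]
force: [-2.1, -1.0, 2.4]
gripper_width: 0.6
gripper_force: 1.0
```

>>> {"method": "send_rows", "body": {
  "targets": [
    [[0,0,0,0.01,0,0,1],[0,0,0,0,0,0,1]]
  ]
}}

```text
time_s: 21.1
ee_pos: [583.8, 153.8, 110.7]
ee_rot: [-180.0, 0.0, 87.7]
force: [-1.9, -1.6, 0.1]
gripper_width: 0.5
gripper_force: 1.0
```

>>> {"method": "send_rows", "body": {
  "targets": [
    [[0,0,0,0.01,0,0,1],[0,0,0,0,0,0,1]]
  ]
}}

```text
time_s: 21.3
ee_pos: [585.9, 153.9, 110.6]
ee_rot: [-180.0, 0.0, 87.7]
force: [-2.3, -1.1, 0.2]
gripper_width: 0.4
gripper_force: 1.0
```

>>> {"method": "send_rows", "body": {
  "targets": [
    [[0,0,0,0.007,0,0,1],[0,0,0,0,0,0,1]]
  ]
}}

```text
time_s: 21.5
ee_pos: [587.3, 154.0, 110.6]
ee_rot: [180.0, 0.0, 87.7]
force: [-2.0, -1.3, 0.2]
gripper_width: 0.4
gripper_force: 1.0
```

>>> {"method": "send_rows", "body": {
  "targets": [
    [[0,0,0,0.007,0,0,1],[0,0,0,0,0,0,1]]
  ]
}}

```text
time_s: 21.7
ee_pos: [587.8, 154.0, 110.6]
ee_rot: [-179.9, 0.0, 87.7]
force: [-4.8, -1.9, 0.5]
gripper_width: 0.4
gripper_force: 2.3
```

```bash
python3 k.py
```

```text
[587.78044881 153.9773524  110.60402507] [-1.79887620e+02  1.95020884e-02  8.77264090e+01] [-4.80576056 -1.90276079  0.53465383]
94 [[609.4 148.3 106.6]
 [615.7 155.3 123.3]
 [617.9 160.3 136.8]]
top 15 [615.1 153.2 135.4]
0.95 [[606.9 178.6  21.4]
 [625.6 204.3  60.9]
 [627.7 225.8  80.8]]
```

>>> {"method": "send_rows", "body": {
  "targets": [
    [[0,0,0,0.007,0,0,1],[0,0,0,0,0,0,1]]
  ]
}}

```text
time_s: 22.0
ee_pos: [587.9, 153.9, 110.5]
ee_rot: [-179.7, 0.0, 87.7]
force: [-7.1, -1.7, 3.6]
gripper_width: 0.5
gripper_force: 4.0
```

The force is climbing while the position stays put, so the lever is at its end stop. I'm backing off and rising clear.

>>> {"method": "send_rows", "body": {
  "targets": [
    [[0,0,0,-0.05,0,0,1],[0,0,0,-0.1,0,0,1],[0,0,0,-0.1,0,0.1,1],[0,0,0,0,0,0.2,1],[0,0,0,0,0,0.2,1],[0,0,0,-0.2,0,0,1],[0,0,0,0,0,0,1],[0,0,0,0,0,0,1]]
  ]
}}

```text
time_s: 22.8
ee_pos: [500.3, 154.5, 211.5]
ee_rot: [179.8, -0.1, 87.8]
force: [0.0, -0.3, -0.3]
gripper_width: 0.2
gripper_force: 0.0
```

```bash
python3 k.py
```

```text
[500.28570285 154.54726904 211.46126833] [ 1.79801043e+02 -7.71392793e-02  8.77629948e+01] [ 0.0223045  -0.29314283 -0.3241359 ]
116 [[602.3 147.8 106.9]
 [615.1 154.6 128.1]
 [618.3 160.  137.5]]
top 43 [609.6 153.6 136.2]
0.9 [[606.1 177.5  20.2]
 [625.5 203.8  60.4]
 [627.7 226.   81.1]]
```

View pics/k.png

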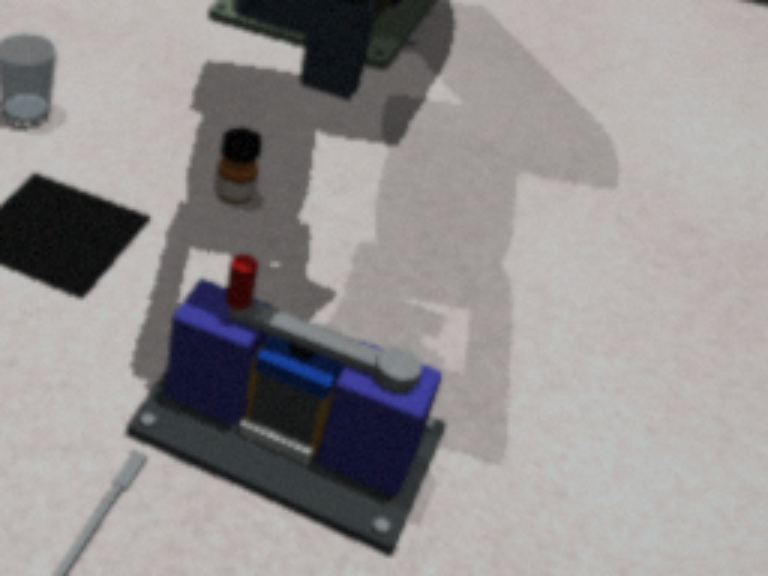

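The lever lies across the seated cell with its knob at crop pixel (242,282). The measured knob x of 609.6 matches the stand's centre of 609 in this camera, and the robot is clear of everything.

```bash
python3 -c "
from workcell import env
print(env.job_done())"
```

```text
the job is handed in; nothing more can be done
None
```

The job is handed in at about 23 s: the blue cell stands in the nest, the lever is at its end stop across it, and the robot is clear; the hand-in returned no verdict, and I did not re-measure the objects to be left alone.

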